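# Hold the hidden bolt head while the nut is run tight

### The job

The nutrunner on the near side of the bracket is turning a nut, but the bolt only goes round with it. Reach down into the narrow gap between the bracket's two plates, take the head of that bolt between the fingers and keep it from turning until the nut is run fully tight. Finish while still gripping the head and holding it still, and leave the loose things on the bench where they are.

Things in the scene. Friction and masses are not known exactly. Their poses are not given: they have to be found in the camera images.
- bolt_head: hidden head of the bolt to hold: plain steel hexagon, 30 mm across flats, 35 mm across corners, 20 mm long, midway in the bracket's gap, 13 mm clear of either plate. Origin: its centre, 100 mm above the bench, 30 mm below the plates' top edges. Its x axis is the level bolt axis, square to the plates, away from the nutrunner. Any angle of it can be gripped from above, on flats or edges; 20 N holds it.
- nut (a joint): angle of the turning nut, rad, 0 to 1.05 at the start, about the bolt axis. Free, nut and bolt go round together at about 0.3 rad/s, so the hexagon may stand at any angle. With the head held, the nut alone goes on at about 0.2 rad/s and pulls the head round with 0.08 Nm, rising to 0.2 Nm once tight.
- bolt (a joint): how far the nut has run up the bolt's thread, rad: 0 to 0.2 at the start, stops at 1.6, which is tight. It grows, at about 0.2 rad/s, only while the head is kept from turning (the head settling into the grip can shift it by up to 0.52 either way): holding for 12 s is always enough. It stays as it is while head and nut go round together.
- bracket: grey steel bracket fixed to the bench: base 150 x 280 x 10 mm and two upright plates, 8 mm thick, 280 mm long, tops 130 mm above the bench, with a 46 mm gap between, open above and at its ends. Origin: on the bench under the gap's middle; x square to the plates, away from the robot, y along the gap. Two like bolts in the near plate, 55 to 75 mm either side of the middle, heads in the gap.
- runner: nutrunner: fixed grey battery tool in a cradle on the robot's side of the bracket, its turning socket on the nut of the bolt to hold, left or right of the bracket's middle. It reaches 225 mm from the gap's middle towards the robot, is 55 mm wide, nowhere higher than 128 mm. Origin: on the bench right below the centre of the head to hold; axes parallel to the bracket's.
- idle_bolt: the other, alike bolt with its nut, already tight, without a nutrunner: leave it. Origin: on the bench below the centre of its head, which lies 100 mm up.
- collar: bystander: loose thick steel collar (ring), 42 mm across, 32 mm tall, standing on the bench on the robot's side of the bracket, between the two bolts. Origin: centre of its underside (lying tools: below the middle of their length)
- wrench: bystander: loose steel open wrench, 170 mm long, lying on the bench beyond the bracket, parallel to it. Origin: centre of its underside (lying tools: below the middle of their length)
- washer: bystander: loose steel washer, 44 mm across, 5 mm thick, lying beside one end of the bracket. Origin: centre of its underside (lying tools: below the middle of their length)
- spray: bystander: white spray can, 60 mm across, 190 mm tall, standing to the left. Origin: centre of its underside (lying tools: below the middle of their length)
- jar: bystander: jar with a white screw lid, 70 mm across, 85 mm tall, standing to the right. Origin: centre of its underside (lying tools: below the middle of their length)
- screwdriver: bystander: screwdriver, 200 mm long, lying to the left. Origin: centre of its underside (lying tools: below the middle of their length)
- cup: bystander: steel cup, 76 mm across, 85 mm tall, mouth up, standing to the right, farther away. Origin: centre of its underside (lying tools: below the middle of their length)
There are look-alikes about, which are no part of the job. Leave any pink look-alike of the runner alone.

How it is judged:
By the outcome, as a careful person would: the job done as asked, in the order asked, and still so for the second after the job is handed in, while the arm keeps its last pose, push and grip.
It also fails if it takes over 45 s, if anything falls off the work surface, if the arm or the gripper's body presses on something with over 40 N, if the wrist force passes 120 N, or if a joint passes its speed limit or range.

### The arm

A 6-joint arm with a two-finger parallel gripper is mounted at the origin on the work surface. World frame = base frame: x ahead of the robot, y to its left, z up, the work surface at z = 0. Lengths are in m, angles in rad, forces in N, time in s.
With the tool pointing down it reaches from about 0.35 to 0.875 m from the base axis. Payload 4.2 kg.
Tool frame: the origin (TCP) lies on the centre line of the jaws, within the pads' length; the fingertips stand 8 mm ahead of it and the grasp point (between the pads) lies 11 mm behind it; z points along the fingers, y is the line along which they close (so a half turn about z gives the same grasp; the last joint's range is limited). The gripper opens to 87 mm and grips with 3 to 60 N. Pads are 19 mm wide; open, the fingers measure 117 mm over their backs; the gripper's body (75 mm by 190 mm) begins 51 mm behind the grasp point.
Start: joints at [-1.09, 0.385, 0.008, 0, -1.194, -0.259], TCP at [0.138, -0.61, 0.195] pointing down, gripper open.
Joint ranges: [-3.14, 3.14], [-1.21, 2.06], [-1.07, 1.41], [-3.16, 2.05], [-2.99, -0.16], [-3.1, 3.1]. Speed limits (rad/s): [2.79, 2.79, 3.14, 3.14, 3.14, 3.14].

### API

Orientations are given as a unit quaternion [w, x, y, z].
In Python, from cell import env, fingers, planner, imaging, order, nets gives the robot as it stands. The module is installed in compiled form; this text tells all that it offers. Calls block until the motion is done:
- env.goto(position, orientation): joint-space move of the TCP to a pose.
- env.servo_line(position, max_speed=0.15, frame=None): straight line of the TCP; frame=None keeps the orientation; max_speed is the mean speed in m/s.
- env.goto_joints(angles): joint-space move.
- fingers.command_gripper(opening, grip_force=None): opening from 0.0 (shut) to 1.0 (fully open); grip_force is the grip in N (None keeps the last); returns when the fingers have stopped.
- env.sleep(seconds).
- planner.solve_ik(position, orientation): joint angles nearest the present ones, or None.
- env.state(): the state.
- imaging.camera(name): name is "scene" or "top"; returns a dict with "pixels" (400x640x3 uint8, red, green, blue), "intrinsics" (3x3 intrinsics, pixels), "R" (3x3) and "t" (3): a world point X has camera coordinates R X + t. Camera axes: x right, y down, z forward; pixel columns grow to the right and rows downward; lengths in m; the calibration is good to about 2 mm. A picture is of the moment at which its call begins. There is no depth.
A pose or a line that the arm cannot do raises env.PlanningError and nothing moves.
- order.job_done(): hands the job in; it is judged then, once.
Trained networks look in a picture, given as the dict that the camera call returned (one of the last four; its "shot" number tells which), for a name from the list of things; names that differ only in an ending like _2 or _b are one class to them, and where a whole thing is asked for, a point or a joint stands for the part that bears it (a point fixed in the world has none). Each returns a list of dicts, best first, with "score" (0 to 1); they miss things now and then, are a little off and sometimes report something else, mostly with a low value. They report only what shows in the picture. A call takes as long as a camera call. They do not tell look-alikes from the thing itself.
- nets.look_for(picture, name): "bbox" ([left, top, right, bottom] in pixels, round what is visible of it).
- nets.silhouettes(picture, name): "pixels" (400x640 bool, what is visible of it) and "bbox" ([left, top, right, bottom] in pixels, round what is visible of it).
The state is a dict: "time_s": time; "joints": joint angles; "joint_velocities": joint speeds; "joint_torque": joint torques, N m; "tool_pos": TCP position; "tool_rot": TCP orientation; "contact_force": force on the tool from outside, world axes, zero at the start; "torque": the same for the moment, N m; "grip_width": opening from 0.0 (shut) to 1.0 (fully open); "finger_force": force on a finger pad.
Only numpy, scipy, OpenCV 4.12 (cv2) and the standard library are available. Lean on these libraries where they do the work, as an engineer would, in place of code of your own. Each camera call takes 0.05 s, during which the arm holds its last target. There are 200 camera calls.

## Working session

There is one attempt and no reset: what is moved stays moved. The work goes in short steps, each a Python script; the robot and the scene stay as the last script left them, time stands still between calls to the robot, and variables do not carry over. Pictures are saved under pics/ and viewed, at most 10 in all, crops included, and the job is handed in when it is done.

```bash
mkdir -p pics
python3 - <<'E'
from cell import env, fingers, planner, imaging, order, nets
import cv2,numpy as np
for n in ("scene","top"):
    p=imaging.camera(n); cv2.imwrite(f"pics/{n}0.png",p["pixels"][:,:,::-1])
    print(n,p["intrinsics"].tolist(),p["R"].tolist(),p["t"].tolist())
    for k in ("bolt_head","bracket","runner","idle_bolt","collar"):
        print(k,[(np.round(d["bbox"]).tolist(),round(d["score"],2)) for d in nets.look_for(p,k)])
print(env.state())
E
```

```text
scene [[362.167739873802, 0.0, 315.3151739962032], [0.0, 362.167739873802, 199.03840955314885], [0.0, 0.0, 1.0]] [[0.22939580291917006, 0.9732285970049449, -0.014271074761771533], [0.8320424728077084, -0.2036832938022298, -0.5159636026600215], [-0.505057312636005, 0.10648574457485517, -0.8564916211821547]] [-0.09159438003459425, -0.4143102964451883, 1.5004915903488005]
bolt_head [([341.0, 177.0, 346.0, 188.0], 0.38)]
bracket [([279.0, 166.0, 369.0, 235.0], 0.81)]
runner [([235.0, 114.0, 249.0, 171.0], 0.75), ([318.0, 128.0, 345.0, 184.0], 0.65)]
idle_bolt [([300.0, 176.0, 312.0, 193.0], 0.49)]
collar []
top [[485.50615477379745, 0.0, 321.1274439884246], [0.0, 485.50615477379745, 195.49662431305467], [0.0, 0.0, 1.0]] [[0.007280198450017312, -0.9999060682880214, 0.01161263584719012], [-0.982978630065254, -0.009287896497359775, -0.1834850070542301], [0.18357562895320528, -0.010079165612559973, -0.9829539149293776]] [-0.022443134957864323, 0.5372702476145165, 1.240747981682383]
bolt_head [([370.0, 195.0, 384.0, 209.0], 0.61), ([330.0, 195.0, 338.0, 227.0], 0.36)]
bracket [([258.0, 179.0,
[... 171 characters left out ...]
76e+00,  3.84646212e-01,  7.90204592e-03,  8.45530364e-06,
       -1.19403426e+00, -2.58609348e-01]), 'joint_velocities': array([-5.90665518e-04,  2.89116818e-04, -1.47419439e-04,  4.84975761e-05,
       -6.54464246e-04,  1.25599045e-03]), 'joint_torque': array([ 4.53421017e-04, -3.90212059e+01,  1.87535155e+01,  4.22247157e+00,
        1.54182193e-02, -2.99577596e-05]), 'tool_pos': array([ 0.13751466, -0.60965182,  0.19548463]), 'tool_rot': array([-4.33565825e-07, -1.10678944e-01,  9.93856213e-01, -9.76525157e-06]), 'contact_force': array([ 0.13621492, -0.34752383,  0.48830943]), 'torque': array([-0.03994376,  0.02862439,  0.00161341]), 'finger_force': 0.0, 'grip_width': 0.9976784773278149}
```

View pics/scene0.png

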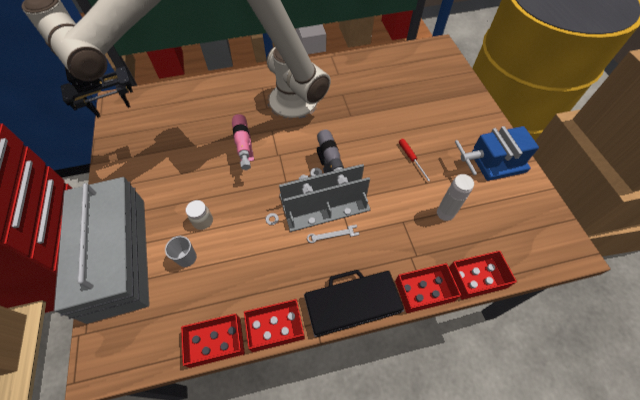

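View pics/top0.png

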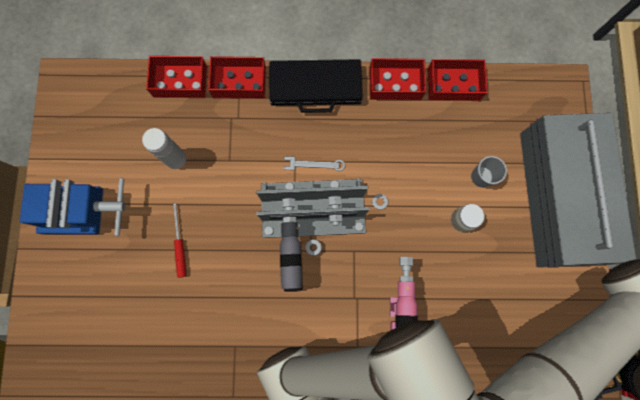

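The scene picture shows the bracket at about (325,200). In the top picture it is at about (313,207), with the grey runner at (290,255) on its left half and the pink look-alike at (405,290). I'll zoom in on the bracket.

Run:
```python
import cv2,numpy as np
a=cv2.imread("pics/top0.png")[170:300,250:390]; b=cv2.imread("pics/scene0.png")[120:240,265:385]
cv2.imwrite("pics/c_top.png",cv2.resize(a,None,fx=4.5,fy=4.5,interpolation=cv2.INTER_CUBIC))
cv2.imwrite("pics/c_scene.png",cv2.resize(b,None,fx=4.8,fy=4.8,interpolation=cv2.INTER_CUBIC))
```

```text
(no output)
```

View pics/c_top.png

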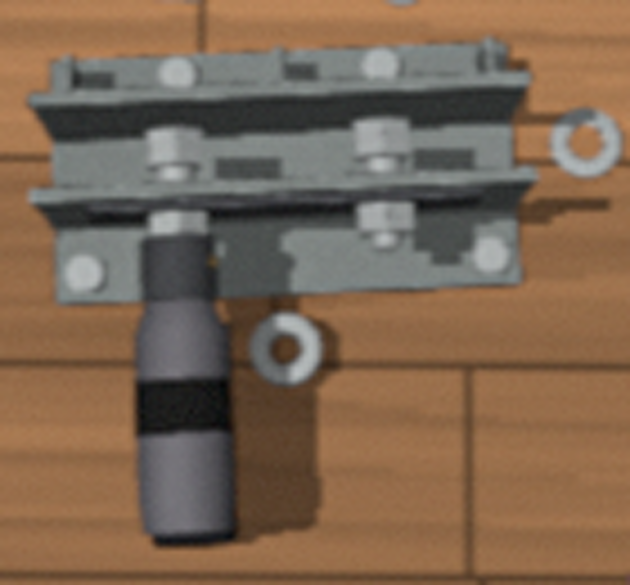

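View pics/c_scene.png

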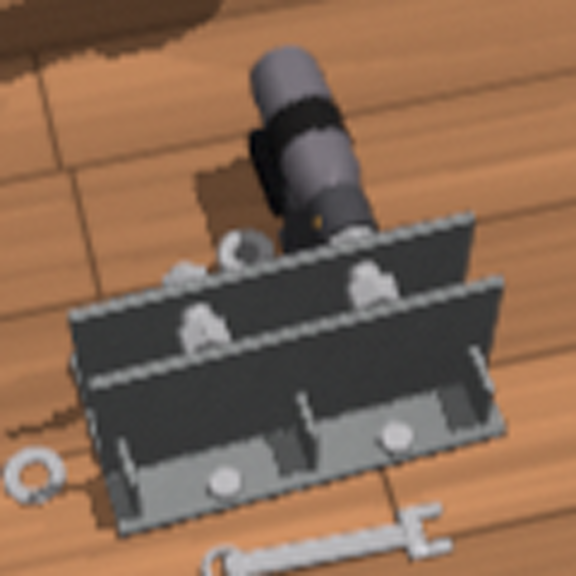

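The crops show the plates' top edges and both heads clearly. In the top crop the held head is at about (173,147) and the idle head at (382,140). I'll fit the bracket pose and the head's y from both views.

```bash
cat > fit.py <<'E'
from cell import env, imaging, nets
import cv2,numpy as np
from scipy.optimize import least_squares
T,S=imaging.camera("top"),imaging.camera("scene")
proj=lambda c,X:(lambda q:(c["intrinsics"]@q)[:2]/q[2])(c["R"]@np.array(X)+c["t"])
fT=lambda u,v:np.array([250+(u+.5)/4.5-.5,170+(v+.5)/4.5-.5]); fS=lambda u,v:np.array([265+(u+.5)/4.8-.5,120+(v+.5)/4.8-.5])
# (cam, pixel, local point) : plate-top ends, strip centre; heads
obs=[(T,fT(32,99),(27,140,130)),(T,fT(528,79),(27,-140,130)),(T,fT(32,196),(-27,140,130)),(T,fT(534,175),(-27,-140,130)),
 (S,fS(72,316),(-27,-140,130)),(S,fS(472,217),(-27,140,130)),(S,fS(95,383),(27,-140,130)),(S,fS(503,284),(27,140,130))]
def W(p,l):
    c,s=np.cos(p[2]),np.sin(p[2]);l=np.array(l)/1000
    return [p[0]+c*l[0]-s*l[1],p[1]+s*l[0]+c*l[1],l[2]]
for sel in (obs,obs[:4],obs[4:]):
    r=least_squares(lambda p:np.concatenate([proj(c,W(p,l))-u for c,u,l in sel]),[.55,0,0])
    print(r.x.round(4),np.round(r.fun,1))
p=least_squares(lambda p:np.concatenate([proj(c,W(p,l))-u for c,u,l in obs]),[.55,0,0]).x
for nm,y0,t,s in(("held",65,fT(173,147),fS(373,285)),("idle",-65,fT(382,140),fS(205,328))):
    for c,u in((T,t),(S,s)):
        for z in (100,112):
            y=least_squares(lambda y:(proj(c,W(p,(0,y[0],z)))-u)[:1],[y0]).x[0]
            print(nm,z,round(y,1),(proj(c,W(p,(0,y,z)))-u).round(1),np.round(W(p,(0,y,100)),4))
for c in (T,S):
    for k in ("bolt_head","runner"):
        print(k,[(np.round(d["bbox"],1).tolist(),round(d["score"],2)) for d in nets.look_for(c,k)])
E
python3 fit.py
```

```text
[0.5121 0.0049 0.0505] [-1.1 -0.5  0.8 -0.5 -0.7 -0.6  0.8 -0.6 -0.7 -0.6  0.9 -0.9 -1.4 -0.3
  0.4 -1.6]
[0.5108 0.0047 0.0507] [-1.1  0.1  0.9 -0.  -0.6 -0.1  0.8 -0. ]
[0.515  0.0049 0.0495] [-0.5  0.1  1.2 -0.2 -1.3  0.5  0.7 -0.8]
held 100 61.8 [0.  0.3] [0.509  0.0666 0.1   ]
held 112 61.1 [-0.  -0.5] [0.509  0.0659 0.1   ]
held 100 60.0 [-0.   2.8] [0.5091 0.0648 0.1   ]
held 112 59.3 [-0.   0.7] [0.5091 0.0642 0.1   ]
idle 100 -56.6 [ 0.  -0.1] [ 0.515  -0.0516  0.1   ]
idle 112 -56.1 [-0.  -0.9] [ 0.515  -0.0512  0.1   ]
idle 100 -56.9 [-0.   2.6] [ 0.515  -0.0519  0.1   ]
idle 112 -56.5 [-0.   0.6] [ 0.515  -0.0515  0.1   ]
bolt_head [([471.4, 155.5, 504.8, 188.3], 0.23)]
runner [([391.8, 259.7, 421.2, 326.9], 0.96), ([277.4, 197.3, 304.7, 291.3], 0.63)]
bolt_head [([184.8, 202.3, 212.0, 232.7], 0.53), ([337.7, 177.5, 344.3, 187.5], 0.4), ([239.5, 161.4, 250.3, 175.1], 0.4)]
runner [([233.1, 113.4, 249.2, 167.9], 0.75), ([319.8, 129.1, 343.1, 184.2], 0.58)]
```

The two views agree to about 2 mm: held head at (0.509, 0.0655, 0.100), yaw 0.05. Next I approach from above, descend and grip.

Run:
```python
from cell import env, fingers, imaging
import numpy as np,cv2
a=.0505/2; q=[0,-np.sin(a),np.cos(a),0]
def st(m):
    s=env.state(); print(m,round(s["time_s"],2),s["tool_pos"].round(4),"F",s["contact_force"].round(1),"M",s["torque"].round(2),"w",round(s["grip_width"]*87,1),round(s["finger_force"],1))
    return s
p=env.state()["tool_pos"]
env.servo_line([p[0],p[1],.30],.25)
env.goto([.509,.0655,.26],q); st("above")
env.servo_line([.509,.0655,.16],.15); s=st("at .16")
env.servo_line([.509,.0655,.120],.06); s=st("at .12")
if np.linalg.norm(s["contact_force"])<8:
    env.servo_line([.509,.0655,.089],.05); s=st("down")
    if np.linalg.norm(s["contact_force"])<8:
        fingers.command_gripper(0.0,35); st("grip")
        env.sleep(.5); st("grip+.5")
c=imaging.camera("scene")["pixels"][90:240,250:400,::-1]; t=imaging.camera("top")["pixels"][140:290,240:390,::-1]
cv2.imwrite("pics/g.png",cv2.resize(np.hstack([c,t]),None,fx=2.6,fy=2.6,interpolation=cv2.INTER_CUBIC))
```

```text
above 4.19 [0.5091 0.065  0.26  ] F [0.3 0.3 0.8] M [0.03 0.04 0.06] w 87.2 0.0
at .16 5.01 [0.5098 0.0655 0.1609] F [0.6 1.3 0.5] M [-0.   -0.02 -0.02] w 86.9 0.0
at .12 5.83 [0.5093 0.0656 0.1202] F [-0.3  0.8 -0.5] M [ 0.02 -0.01  0.04] w 87.0 0.0
down 6.59 [0.5092 0.0656 0.0891] F [-0.   0.4  0.1] M [ 0.03 -0.03  0.03] w 87.3 0.0
grip 8.12 [0.509  0.0655 0.089 ] F [0.6 0.5 0.1] M [-0.01 -0.03 -0.02] w 0.5 0.0
grip+.5 8.62 [0.5091 0.0653 0.0892] F [ 0.4 -1.4  1.9] M [-0.6  -0.03  0.01] w 0.9 1.1
```

View pics/g.png

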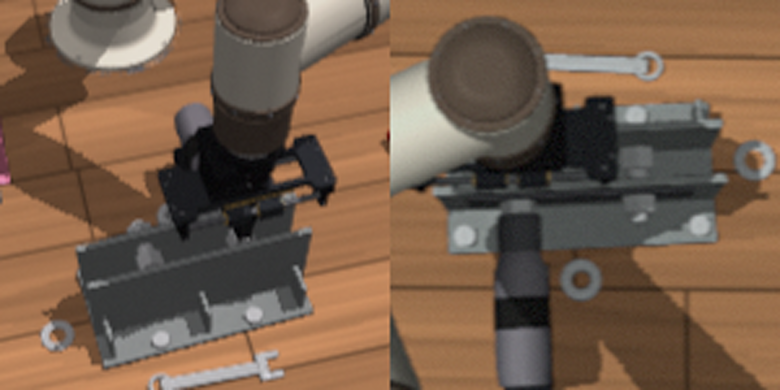

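The fingers report fully shut (0.5 mm) with no pad force, so the head doesn't seem to be between them. I'll zoom in and check before acting.

Run:
```python
from cell import env, imaging
import numpy as np,cv2
s=env.state(); print(s["time_s"],s["tool_pos"].round(4),s["tool_rot"].round(3),s["contact_force"].round(1),s["torque"].round(2),s["grip_width"],s["finger_force"])
P=imaging.camera("scene");T=imaging.camera("top")
proj=lambda c,X:(lambda q:(c["intrinsics"]@q)[:2]/q[2])(c["R"]@np.array(X)+c["t"])
for z in(.081,.1,.13,.15): print(z,proj(P,[.509,.0655,z]).round(1),proj(T,[.509,.0655,z]).round(1))
c=P["pixels"][130:200,305:385,::-1]; c=cv2.convertScaleAbs(c,alpha=1.8,beta=20)
cv2.imwrite("pics/z.png",cv2.resize(c,None,fx=8.5,fy=8.5,interpolation=cv2.INTER_CUBIC))
```

```text
8.7167 [0.5091 0.0651 0.0893] [ 0.    -0.025  1.    -0.   ] [-0.5 -2.9  3.3] [-0.88 -0.04 -0.03] 0.0012097897064946407 1.6739940623574512
0.081 [342.2 185. ] [288.9 203.8]
0.1 [342.5 181.7] [288.5 202.6]
0.13 [343.  176.4] [287.8 200.5]
0.15 [343.3 172.7] [287.4 199.1]
```

View pics/z.png

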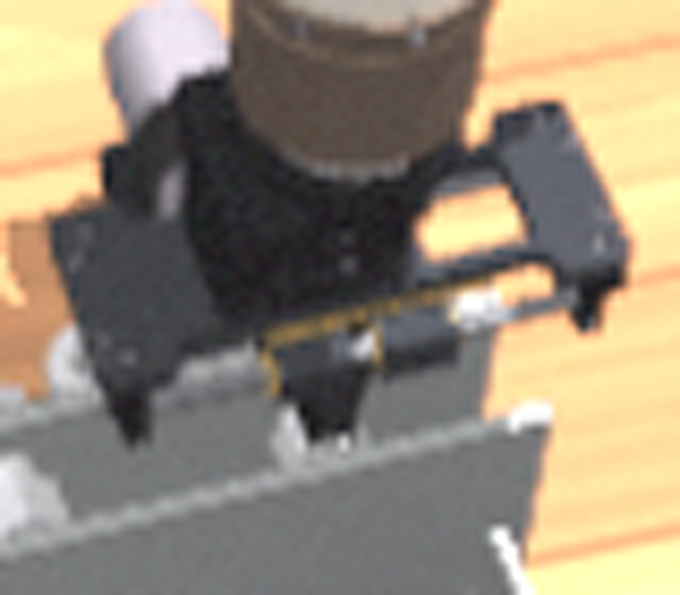

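The finger tips hide the middle of the head, part of which is still visible at full-picture (339,181). I'll open, lift a little and look at the head again.

Run:
```python
from cell import env, fingers, imaging
import numpy as np,cv2
def st(m):
    s=env.state(); print(m,round(s["time_s"],2),s["tool_pos"].round(4),"F",s["contact_force"].round(1),"M",s["torque"].round(2),"w",round(s["grip_width"]*87,1),round(s["finger_force"],1))
st("before")
fingers.command_gripper(1.0); st("open")
A=imaging.camera("scene")["pixels"][130:200,305:385,::-1]
env.servo_line([.509,.0655,.20],.2); st("up")
B=imaging.camera("scene")["pixels"][130:200,305:385,::-1]
im=np.hstack([cv2.resize(cv2.convertScaleAbs(x,alpha=1.6,beta=15),None,fx=5,fy=5,interpolation=cv2.INTER_CUBIC) for x in (A,B)])
cv2.imwrite("pics/o.png",im)
```

```text
before 8.82 [0.5091 0.0649 0.0894] F [-0.1 -3.6  3.8] M [-1.28 -0.1  -0.01] w 0.6 2.1
open 10.33 [0.509  0.0655 0.089 ] F [-0.4 -0.3  0.8] M [-0.04 -0.02  0.02] w 86.8 0.0
up 11.09 [0.5081 0.0654 0.1989] F [-0.9 -0.2 -0.1] M [-0.01  0.05  0.04] w 86.9 0.0
```

View pics/o.png

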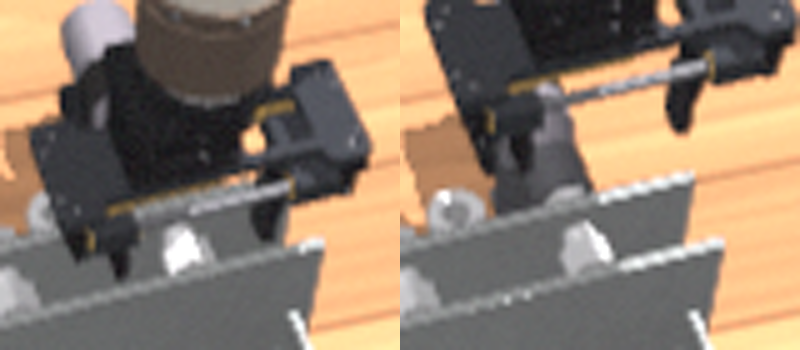

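The head sits centred between the open fingers, but the tips end above the plate's edge in the picture, higher than I'd expect. I'll compare the observed tip pixels with the predictions: open at the bottom ≈(329.4,185), and lifted ≈(329,164) and (361,156).

Run:
```python
from cell import env, imaging
import numpy as np
P=imaging.camera("scene"); T=imaging.camera("top")
proj=lambda c,X:(lambda q:(c["intrinsics"]@q)[:2]/q[2])(c["R"]@np.array(X)+c["t"])
s=.0505
def fing(d,z,x=.509,y=.0655): return [x-np.sin(s)*d,y+np.cos(s)*d,z]
for z in(.191,.21,.23): print("lifted",z,proj(P,fing(-.047,z)).round(1),proj(P,fing(.047,z)).round(1))
for z in(.081,.1,.12): print("down",z,proj(P,fing(-.047,z)).round(1),proj(P,fing(.047,z)).round(1))
for z in(.10,.13): print("far plate top edge", z,proj(P,[.509+.031,.0655-.047+.0016,z]).round(1))
st=env.state(); print(st["time_s"])
B=np.array(proj(P,[.509,.0655,.1])).round(0); print(B)
import cv2
c=P["pixels"][120:200,300:380,::-1]; t=T["pixels"][150:230,250:330,::-1]
cv2.imwrite("pics/b.png",np.hstack([cv2.resize(cv2.convertScaleAbs(x,alpha=1.5,beta=25),None,fx=5,fy=5,interpolation=cv2.INTER_CUBIC) for x in (c,t)]))
```

```text
lifted 0.191 [329.1 168.5] [358.8 161.2]
lifted 0.21 [329.2 164.7] [359.4 157.3]
lifted 0.23 [329.3 160.6] [360.  153.1]
down 0.081 [328.5 188.4] [355.9 181.5]
down 0.1 [328.6 185.2] [356.3 178.2]
down 0.12 [328.7 181.7] [356.9 174.7]
far plate top edge 0.1 [331.3 192.5]
far plate top edge 0.13 [331.5 187.3]
11.2417
[343. 182.]
```

View pics/b.png

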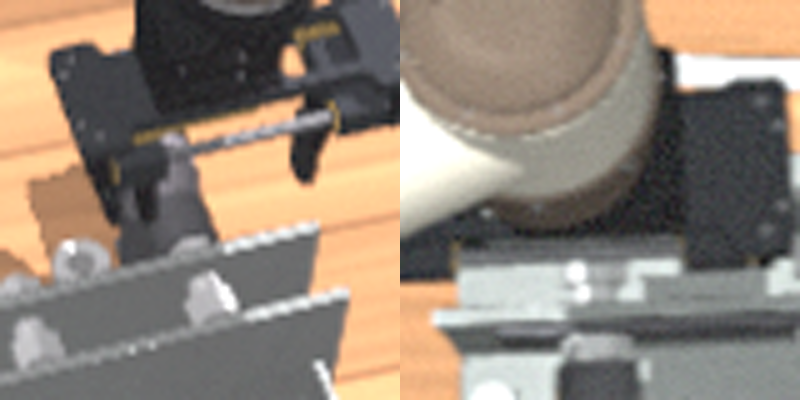

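Both the lifted tips, which image about 4.5 px too high, and the closed fingers pushed up and sideways by the turning head say the same thing. The real tips are roughly 20–35 mm higher than the stated tool frame, so I closed above the head. I'll go down further in small steps, watching the force, and grip again.

Run:
```python
from cell import env, fingers, imaging
import numpy as np,cv2
def st(m):
    s=env.state(); print(m,round(s["time_s"],2),s["tool_pos"].round(4),"F",s["contact_force"].round(1),"M",s["torque"].round(2),"w",round(s["grip_width"]*87,1),round(s["finger_force"],1))
    return s
x,y=.509,.0655
env.servo_line([x,y,.10],.15); env.servo_line([x,y,.088],.06); st("top")
for z in np.arange(.085,.0595,-.003):
    env.servo_line([x,y,z],.05); s=env.state()
    if np.linalg.norm(s["contact_force"])>8: print("contact!"); break
s=st("down")
if np.linalg.norm(s["contact_force"])<8:
    fingers.command_gripper(0.0,30); s=st("grip")
    env.sleep(.5); s=st("+.5")
P=imaging.camera("scene")["pixels"][130:200,305:385,::-1]
cv2.imwrite("pics/h.png",cv2.resize(cv2.convertScaleAbs(P,alpha=1.6,beta=15),None,fx=7,fy=7,interpolation=cv2.INTER_CUBIC))
```

```text
top 12.41 [0.5088 0.0654 0.0878] F [ 1.2 -0.4 -0.9] M [ 0.02 -0.04  0.01] w 86.8 0.0
down 14.66 [0.5088 0.0654 0.0608] F [-0.5 -0.8 -0.9] M [-0.04  0.01  0.01] w 87.0 0.0
grip 15.6 [0.509  0.0655 0.061 ] F [-0.1 -0.5  0.6] M [ 0.06 -0.02  0.03] w 32.3 30.0
+.5 16.1 [0.509  0.0655 0.061 ] F [ 0.8 -0.2  0.9] M [-0.   -0.08  0.  ] w 32.6 30.0
```

View pics/h.png

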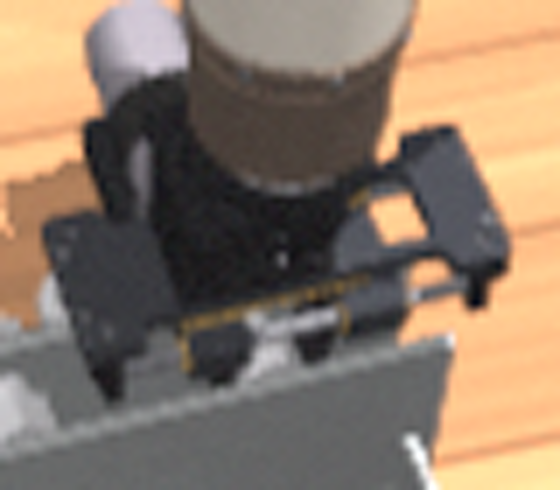

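The fingers now hold the head, visible between them at about crop (270,360), with the opening at 32 mm and 30 N. I'll hold and watch for slip.

Run:
```python
from cell import env, fingers
fingers.command_gripper(0.0,40)
for i in range(13):
    env.sleep(1.0); s=env.state()
    print(round(s["time_s"],1),"w %.2f f %.1f"%(s["grip_width"]*87,s["finger_force"]),s["contact_force"].round(1),s["torque"].round(2))
    if abs(s["grip_width"]*87-32.4)>1.2 and i<3: break
```

```text
17.4 w 32.40 f 40.0 [-0.  -0.6  1.1] [-0.09 -0.01 -0.01]
18.4 w 32.49 f 40.0 [ 0.7 -0.3  0.4] [-0.06 -0.02  0.01]
19.4 w 32.74 f 40.0 [ 0.4 -0.3 -0.8] [-0.09 -0.06  0.03]
20.4 w 32.16 f 40.0 [ 0.5 -0.2 -0.5] [-0.16 -0.05  0.01]
21.4 w 32.31 f 40.0 [ 0.1 -0.1 -0.1] [-0.06 -0.11  0.04]
22.4 w 32.81 f 40.0 [ 0.1 -0.9 -0. ] [-0.12 -0.04  0.02]
23.4 w 32.24 f 40.0 [ 0.1  0.  -0.5] [-0.09 -0.09 -0.  ]
24.4 w 31.99 f 40.0 [ 0.  -0.2 -0.1] [-0.12 -0.01 -0.02]
25.4 w 32.58 f 40.0 [-0.8 -1.6 -0.4] [-0.08 -0.06 -0.04]
26.4 w 32.67 f 40.0 [ 0.8 -0.8  0.2] [-0.03 -0.02  0.03]
27.4 w 32.29 f 40.0 [-0.  -0.9 -0.6] [-0.05  0.02 -0.  ]
28.4 w 32.87 f 40.0 [-0.3 -1.5 -0.4] [-0.11 -0.04 -0.01]
29.4 w 32.46 f 40.0 [ 0.7 -0.6  1.1] [-0.09 -0.1  -0.02]
```

The width is steady, so the head isn't turning. The moment about the bolt should rise to 0.2 Nm once the nut is tight, so I'll average it to check.

Run:
```python
from cell import env, imaging
import numpy as np
for j in range(3):
    d=[]
    for i in range(25):
        env.sleep(.04); s=env.state(); d.append(np.r_[s["grip_width"]*87,s["contact_force"],s["torque"]])
    d=np.array(d); print(round(s["time_s"],2),d.mean(0).round(3),d.std(0).round(3))
```

```text
30.41 [ 3.2411e+01  1.0300e-01 -8.1800e-01  1.6800e-01 -5.6000e-02 -4.0000e-02
  1.1000e-02] [0.191 0.482 0.49  0.691 0.024 0.028 0.021]
31.45 [ 3.2411e+01 -1.0000e-03 -7.4400e-01 -9.2000e-02 -5.4000e-02 -3.9000e-02
  4.0000e-03] [0.162 0.47  0.494 0.554 0.02  0.031 0.031]
32.49 [ 3.2419e+01  2.1000e-02 -7.6700e-01  1.2900e-01 -4.9000e-02 -2.9000e-02
  4.0000e-03] [0.203 0.636 0.525 0.471 0.026 0.027 0.034]
```

Corrected for the sensor's lever arm (about 0.35 m × Fy), the bolt moment is now about 0.2 Nm. It stepped up at around 25 s and has been steady since, with a steady grip. The nut is tight, so I'm handing in.

```bash
python3 -c "
from cell import order,env
print(order.job_done(), env.state()['grip_width']*87)"
```

```text
the job is handed in; nothing more can be done
the job is handed in; nothing more can be done
```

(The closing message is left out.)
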